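# Top oilstone from the pile to the honing stop

### The arm

A 6-joint arm with a two-finger parallel gripper is mounted at the origin on a cart in front of the work surface, level with it; the furniture and walls round the work are solid. World frame = base frame: x ahead of the robot, y to its left, z up, the work surface at z = 0. Lengths are in mm, angles in rad, forces in N, time in s.
With the tool pointing down it reaches from about 275 to 1000 mm from the base axis. Payload 8.4 kg.
Tool frame: the origin (TCP) lies midway between the tips of the shut fingers; the grasp point (between the pads) lies 19 mm behind it; z points along the fingers, x is the direction in which the jaws open and shut, and the axes are right-handed (so a half turn about z gives the same grasp; the last joint's range is limited). The gripper opens to 85 mm and grips with 20 to 120 N. Pads are 22 mm wide; open, the fingers measure 114 mm over their backs; the gripper's body (76 mm by 85 mm) begins 54 mm behind the grasp point. The pads swing forward as they close: fully open they stand 13 mm farther back than shut.
Start: joints at [1.148, 0.353, 1.633, -0, 1.155, -0.002], TCP at [255.306, 570.48, 231.281] pointing down, gripper open.
Joint ranges: [-2.63, 2.63], [-0.92, 2.1], [0.06, 2.66], [-1.3, 4.44], [0, 2.69], [-3.02, 3.02]. Speed limits (rad/s): [2.22, 2.22, 2.79, 3.14, 3.14, 3.14].

### API

Orientations are given as [roll, pitch, yaw] about the fixed x, y, z axes, in that order (R = Rz(yaw) Ry(pitch) Rx(roll)).
In Python, from rig import sense, grab_frame, camera_model, job gives the robot as it stands.
- The arm moves only by the tool arm_command, never from a script. Its argument "plan" is a list of rows, each an object with "translation": the shift along the tool's x, y, z in cm, a list of three; "twist": the turn about the tool's z in rad; "gripper": the opening, from 0 (shut) to 1 (fully open). A call has exactly 5 rows; each row is the pose to reach, as a shift and turn from the pose measured when the call began, along the tool's axes at that moment; what a row does not reach only later rows make up. A row lasts 1/12 s, in which the tool goes at most 41.7 mm and 7.16 degrees, less where a joint would pass 70% of its speed; a pose out of reach is approached as far as the arm can. A call with a gripper value outside its range is refused whole. The fingers move at their own pace and stop on an object; "squeeze" is the grip in N (left out, the last holds). Time passes only in rows, so rows that repeat a pose let the fingers close, or fill a call up. It gives the time, the measured TCP pose, the force and the opening at its end, in the units of the state.
- sense(): the state, without advancing time (a new reading comes with each control period).
- grab_frame(name): name is "side" or "top" or "wrist"; returns the picture (400x640x3 uint8, blue, green, red); there is no depth.
- camera_model(name): a dict with "fx", "fy", "cx", "cy" (pixels), "pose" (4x4, takes a point from camera to world coordinates). Camera axes: x right, y down, z forward; pixel columns grow to the right and rows downward; lengths in mm; the calibration is good to about 2 mm. A picture is of the moment at which its call begins: read the wrist's pose just before it. camera_model takes no time and is no camera call; for the wrist camera it gives the pose at the moment of the call.
- job.sign_off(): hands the job in, once; it reports no verdict.
The state is a dict: "clock": time; "qpos": joint angles; "qvel": joint speeds; "joint_efforts": joint torques, N m; "eef_pos": TCP position; "tcp_rot": TCP orientation; "contact_force": force on the tool from outside, world axes, zero at the start; "wrist_torque": the same for the moment, N m; "opening": opening from 0.0 (shut) to 1.0 (fully open).
Only numpy, scipy, OpenCV 4.12 (cv2) and the standard library are available. Lean on these libraries where they do the work, as an engineer would, in place of code of your own. Each camera call takes 0.05 s, during which the arm holds its last target.

### The job

Lift the top stone straight off the pile without dragging the two stones beneath it, and set it down, not dropped, on the board of the wooden honing stop. Then push it square and fully home into the corner, flat on the board, with its long side flush against the long fence and one end flush against the short fence. Leave everything else where it is.

Things in the scene. Friction and masses are not known exactly. Their poses are not given: they have to be found in the camera images.
- top_stone_centre (a point): Centre (half-way up) of the loose dark grey oilstone on top of the pile: a plain block (all sizes in mm) 51 wide (its x) x 152 long (its y) x 22 high (z up), about 0.4 kg. It lies level across the two stones beneath, its underside 22 above the table, its top 44. It may go into the corner either end first.
- lower_stone_centre (a point): Centre of the loose lower dark grey oilstone, same block as the top one: 51 (x) x 152 (y) x 22 (z), flat on the table under one part of the top stone and crossing it. Its top face is 22 above the table, so fingers that go lower than that beside the middle of the top stone can strike it. To be left unmoved.
- lower_stone_end (a point): Point 70 from lower_stone_centre along that stone's +y, half-way up; shows whether it was turned.
- white_stick_centre (a point): Centre of the loose white hone stick, 24 (x) x 82 (y) x 22 (z), about 0.11 kg, flat on the table about 65 to the side of the lower stone and roughly parallel to it, under the other part of the top stone. To be left unmoved.
- white_stick_end (a point): Point 36 from white_stick_centre along the stick's +y, half-way up; shows whether it was turned.
- honing_stop: Fixed wooden honing stop, origin under the centre of its board on the table. Board 130 (its x) x 200 (its y) x 8 thick (z up), upper face 8 above the table. Long fence along its whole +x edge, 12 thick, inner face at x = +53; short fence along the -y edge, 12 thick, inner face at y = -88. Both fences rise 16 above the board (24 above the table), less than the stone's 22. The -x and +y edges are open.
- stop_corner (a point): Inner corner of the honing stop, where the two fences' inner faces meet on the board's upper face; axes as those of the honing stop. A stone fully home has its centre at x = -25.5, y = +76, z = +11 from here.
- loupe: Black eye loupe standing on the table beyond the work, 38 across, 30 high, origin at its underside. Bystander.
- sand_block: Cork sanding block on the table beyond the work, 41 x 71 x 25 high, origin at its underside. Bystander.
- graver: Slender hand graver lying on the table near the robot, 155 long (its y), 11 thick, origin at its underside. Bystander.
- top_stone: The same top stone, origin at the centre of its underside, 11 below top_stone_centre.

How it is judged (in metres and radians):
On the way:
1. the top stone is lifted clear of the stones beneath (its centre over 55 mm above the table), those stones still in place (height (world z) of top_stone_centre above 0.055 m and not (distance of lower_stone_centre from where it was at the start of the episode above 0.006 m) and not (distance of lower_stone_end from where it was at the start of the episode above 0.006 m) and not (distance of white_stick_centre from where it was at the start of the episode above 0.006 m) and not (distance of white_stick_end from where it was at the start of the episode above 0.006 m)), for 0.2 s.
At the end, for the whole second after the job is handed in: The top stone is at rest flat on the stop's board, centre within 2.5 mm of fully home at both fences (3 mm in height), parallel to the long fence within 0.025 rad; the other two stones within 6 mm of their starts (centre and end); loupe, sanding block and graver within 20 mm (x of top_stone_centre in the frame of stop_corner between -0.028 and -0.0235 m and y of top_stone_centre in the frame of stop_corner between 0.074 and 0.0785 m and z of top_stone_centre in the frame of stop_corner between 0.008 and 0.014 m and angle between the y axis of top_stone_centre and the y axis of honing_stop, either way round below 0.025 rad and angle between top_stone_centre's own z axis and vertical below 0.04 rad and not (distance of lower_stone_centre from where it was at the start of the episode above 0.006 m) and not (distance of lower_stone_end from where it was at the start of the episode above 0.006 m) and not (distance of white_stick_centre from where it was at the start of the episode above 0.006 m) and not (distance of white_stick_end from where it was at the start of the episode above 0.006 m) and distance of each of loupe, sand_block, graver from where it was at the start of the episode below 0.02 m and linear speed of top_stone below 0.01 m/s); the robot touches nothing.
It fails at once if a stone beneath is dragged or turned: its centre or end over 6 mm from where it was (distance of any of lower_stone_centre, lower_stone_end, white_stick_centre, white_stick_end from where it was at the start of the episode above 0.006 m).
It fails at once if the top stone is dropped: it moves faster than 0.4 m/s while the robot does not touch it (linear speed of top_stone above 0.4 m/s and contact force between top_stone and the fingers below 0.01 N and contact force between top_stone and the arm below 0.01 N).
It fails at once if the loupe, sanding block or graver is moved over 20 mm (distance of any of loupe, sand_block, graver from where it was at the start of the episode above 0.02 m).
It also fails if it takes over 58 s, if anything falls off the work surface, if the arm or the gripper's body presses on something with over 40 N, if the wrist force passes 120 N, or if a joint passes its speed limit or range.

## Working session

There is one attempt and no reset: what is moved stays moved. The work goes in short steps, Python scripts to look and compute and a tool call to move; the robot and the scene stay as the last step left them, time stands still between calls to the robot, and variables do not carry over. Pictures are saved under pics/ and viewed, and the job is handed in when it is done.

Besides the shell and the picture viewer there is one more tool, called in YAML: its name, and indented under it one key for each argument. arm_command: Moves the arm, as the interface text tells. Its arguments: {"type":"object","properties":{"plan":{"type":"array","items":{"type":"object","properties":{"translation":{"type":"array","items":{"type":"number"}},"twist":{"type":"number"},"gripper":{"type":"number"}}}},"squeeze":{"type":"number"}},"required":["plan"]}

```bash
mkdir -p pics; ls; python3 - <<'E'
from rig import *
import cv2,numpy as np
np.set_printoptions(precision=4,suppress=True)
print(sense())
for n in ("top","side","wrist"):
    m=camera_model(n);print(n,m)
    cv2.imwrite(f"pics/{n}0.png",grab_frame(n))
E
```

```text
pics
{'clock': 0.0, 'qpos': array([ 1.1476,  0.3536,  1.6341, -0.    ,  1.1552, -0.0024]), 'qvel': array([ 0.0004, -0.0001, -0.0004,  0.0012,  0.0001,  0.0007]), 'joint_efforts': array([  0.0007, -60.5241, -34.2065,   0.    ,   0.0096,  -0.    ]), 'eef_pos': array([255.1155, 570.0459, 230.5779]), 'tcp_rot': array([3.1416, 0.0013, 1.15  ]), 'contact_force': array([ 0.4832, -0.1231, -0.0378]), 'wrist_torque': array([ 0.023 , -0.0625,  0.0015]), 'opening': 1.0028379494440878}
top {'fx': 372.176330421849, 'fy': 372.176330421849, 'cx': 320.04097955022684, 'cy': 201.42801156360326, 'pose': array([[  -0.0052,   -0.9847,    0.1743,  410.4854],
       [  -1.    ,    0.0065,    0.0069, -170.7844],
       [  -0.008 ,   -0.1743,   -0.9847,  888.1003],
       [   0.    ,    0.    ,    0.    ,    1.    ]])}
side {'fx': 420.6235133053802, 'fy': 420.6235133053802, 'cx': 318.9824056590388, 'cy': 206.16534077878586, 'pose': array([[   0.9602,   -0.1813,    0.2124,  385.7435],
       [  -0.2787,   -0.5758,    0.7686, -836.7708],
       [  -0.0171,   -0.7972,   -0.6034,  570.4973],
       [   0.    ,    0.    ,    0.    ,    1.    ]])}
wrist {'fx': 302.80293205961885, 'fy': 302.80293205961885, 'cx': 318.9626519335842, 'cy': 198.2276801289923, 'pose': array([[  0.4091,   0.8688,   0.2788, 182.8059],
       [  0.9125,  -0.3891,  -0.1265, 602.2961],
       [ -0.0014,   0.3062,  -0.952 , 374.0397],
       [  0.    ,   0.    ,   0.    ,   1.    ]])}
```

View pics/top0.png

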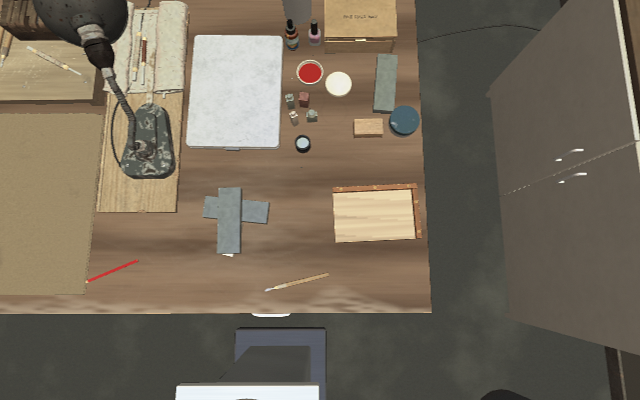

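View pics/side0.png

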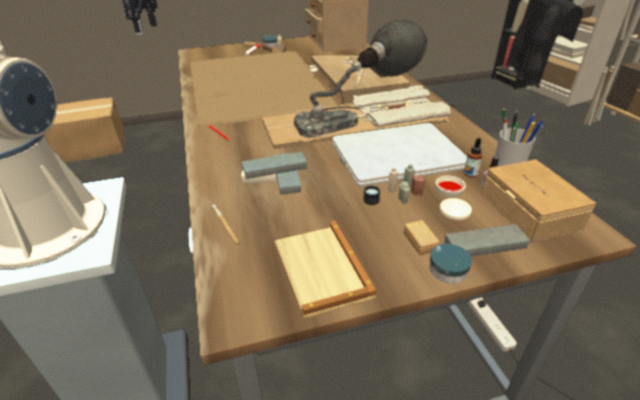

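View pics/wrist0.png

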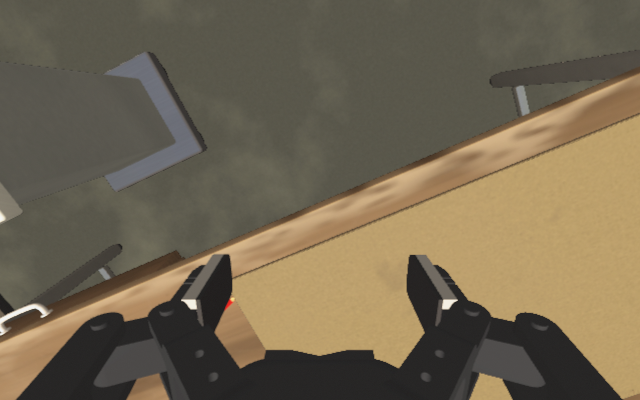

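```bash
python3 - <<'E'
import cv2
t=cv2.imread("pics/top0.png");s=cv2.imread("pics/side0.png")
cv2.imwrite("pics/tz.png",cv2.resize(t[175:270,190:285],None,fx=6,fy=6,interpolation=cv2.INTER_CUBIC))
cv2.imwrite("pics/tz2.png",cv2.resize(t[175:250,325:425],None,fx=7,fy=7,interpolation=cv2.INTER_CUBIC))
cv2.imwrite("pics/sz.png",cv2.resize(s[140:205,225:325],None,fx=7,fy=7,interpolation=cv2.INTER_CUBIC))
E
```

```text
(no output)
```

View pics/tz.png

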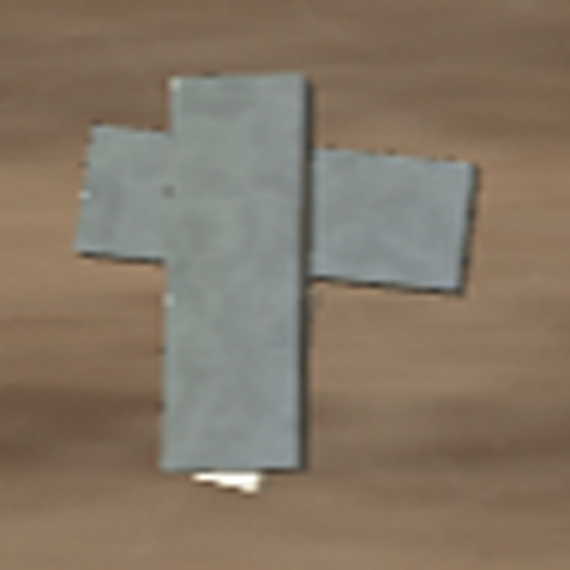

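View pics/tz2.png

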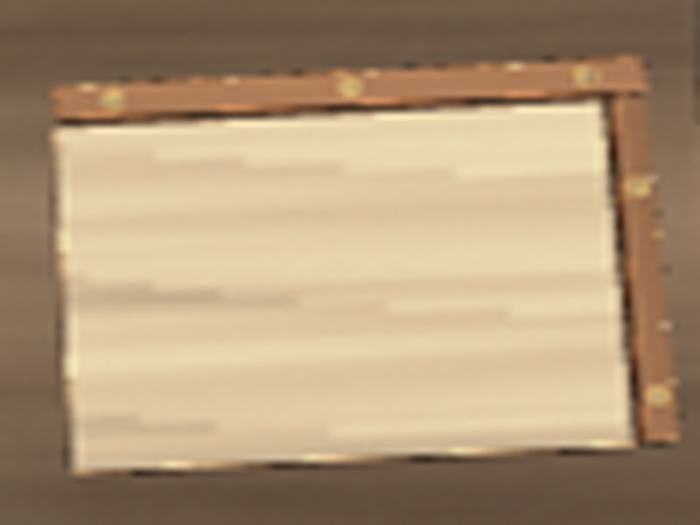

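View pics/sz.png

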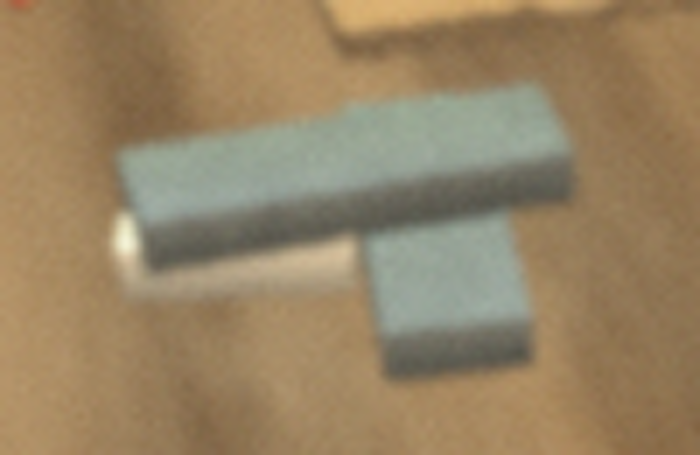

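```bash
cat > h.py <<'E'
from rig import *
import cv2,numpy as np
np.set_printoptions(precision=2,suppress=True)
def ray(m,u,v,z):
    d=np.array([(u-m['cx'])/m['fx'],(v-m['cy'])/m['fy'],1]);P=np.array(m['pose'])
    w=P[:3,:3]@d;o=P[:3,3];return o+w*(z-o[2])/w[2]
def proj(m,p):
    P=np.array(m['pose']);c=P[:3,:3].T@(np.array(p)-P[:3,3]);return np.array([m['fx']*c[0]/c[2]+m['cx'],m['fy']*c[1]/c[2]+m['cy']])
E
python3 - <<'E'
from h import *
m=camera_model("top")
def z(pts,s,ox,oy,h):
    return np.array([ray(m,(x+.5)/s-.5+ox,(y+.5)/s-.5+oy,h) for x,y in pts])
def rep(n,q):
    print(n,q[:,:2].tolist(),'c',q.mean(0)); print([round(float(np.linalg.norm(q[i]-q[(i+1)%len(q)])),1) for i in range(len(q))],[round(float(np.degrees(np.arctan2(*(q[(i+1)%len(q)]-q[i])[1::-1]))),1) for i in range(len(q))])
rep('top',z([(172,77),(302,73),(300,467),(162,467)],6,190,175,44))
rep('low',z([(92,126),(475,162),(464,292),(76,252)],6,190,175,22))
rep('stick near',z([(195,473),(262,473),(255,492)],6,190,175,22))
f=z([(52,88),(645,58),(678,438)],7,325,175,24); rep('fence outer',f)
rep('board',z([(57,122),(610,93),(638,445),(72,472)],7,325,175,8))
E
```

```text
top [[594.5583124212388, 71.54838422389929], [595.7911623868926, 21.158142599147936], [444.47967355462396, 17.017244163604317], [444.76797275427305, 68.94321134010173]] c [519.9   44.67  44.  ]
[50.4, 151.4, 51.9, 149.8] [-88.6, -178.4, 89.7, 1.0]
low [[579.7335513117366, 108.77062314240953], [564.2460191565119, -43.33532480221412], [512.7439911949489, -40.006081205659115], [529.449672134731, 112.60436647991321]] c [546.54  34.51  22.  ]
[152.9, 51.6, 153.5, 50.4] [-95.8, 176.3, 83.8, -4.4]
stick near [[443.2986634761722, 62.352516206466504], [443.15565250163866, 36.4966083709009], [435.9281719130779, 38.93654948808927]] c [440.79  45.93  22.  ]
[25.9, 7.6, 24.5] [-90.3, 161.3, 72.5]
fence outer [[597.7001866928441, -193.26282785894358], [606.7009923676421, -394.4263357728506], [477.9879742291085, -398.8226486176553]] c [ 560.8  -328.84   24.  ]
[201.4, 128.8, 237.9] [-87.4, -178.0, 59.8]
board [[589.1778900182112, -195.27143588400943], [598.0651286601669, -385.9081446053241], [476.96528779191556, -389.4900283061499], [469.01268386830344, -198.9749119686118]] c [ 533.31 -292.41    8.  ]
[190.8, 121.2, 190.7, 120.2] [-87.3, -178.3, 92.4, 1.8]
```

```bash
cat >> h.py <<'E'
def d(x,y,z,yaw):
    s=sense();p=s['eef_pos'];r=s['tcp_rot']
    from scipy.spatial.transform import Rotation as Ro
    R=Ro.from_euler('xyz',r).as_matrix();v=R.T@(np.array([x,y,z])-p)
    tw=-(yaw-r[2]);print('clk %.2f'%s['clock'],'pos',p,'rot',r,'q',s['qpos'],'F',s['contact_force'],'op %.3f'%s['opening'])
    print('cm',v/10,'twist %.3f'%((tw+np.pi)%(2*np.pi)-np.pi))
E
python3 -c "
from h import *
d(510,44.5,200,1.593)"
```

```text
clk 0.15 pos [255.17 570.15 230.72] rot [3.14 0.   1.15] q [ 1.15  0.35  1.63 -0.    1.16 -0.  ] F [-0.32  0.43 -0.89] op 1.000
cm [-37.57  44.73   3.11] twist -0.443
```

arm_command:
  plan:
    - {"translation": [-2.5,3,0],"twist": -0.1,"gripper": 1}
    - {"translation": [-5,6,0],"twist": -0.2,"gripper": 1}
    - {"translation": [-7.5,9,0],"twist": -0.3,"gripper": 1}
    - {"translation": [-10,12,0],"twist": -0.4,"gripper": 1}
    - {"translation": [-12.6,14.9,0],"twist": -0.44,"gripper": 1}

```text
clock: 0.57
eef_pos: [340.1, 392.6, 230.6]
tcp_rot: [-3.141, 0.001, 1.596]
contact_force: [1.4, 1.3, -0.6]
opening: 1.003
```

```bash
python3 -c "
from h import *
d(510,44.5,200,1.593)"
```

```text
clk 0.57 pos [340.06 392.61 230.64] rot [-3.14  0.    1.6 ] q [ 0.85  0.19  1.86 -0.    1.1  -0.74] F [ 1.45  1.28 -0.57] op 1.003
cm [-35.23  16.1    3.1 ] twist 0.003
```

arm_command:
  plan:
    - {"translation": [-3.5,1.6,0],"twist": 0,"gripper": 1}
    - {"translation": [-7,3.2,0],"twist": 0,"gripper": 1}
    - {"translation": [-10.5,4.8,0],"twist": 0,"gripper": 1}
    - {"translation": [-14,6.4,0.5],"twist": 0,"gripper": 1}
    - {"translation": [-17.5,8,1],"twist": 0,"gripper": 1}

```text
clock: 0.98
eef_pos: [425.0, 218.0, 221.0]
tcp_rot: [3.141, 0.001, 1.597]
contact_force: [0.8, 0.2, -0.5]
opening: 1.005
```

arm_command:
  plan:
    - {"translation": [-4,1.8,0.5],"twist": 0,"gripper": 1}
    - {"translation": [-8,3.6,1],"twist": 0,"gripper": 1}
    - {"translation": [-12,5.4,1.5],"twist": 0,"gripper": 1}
    - {"translation": [-15.5,7,2],"twist": 0,"gripper": 1}
    - {"translation": [-17.5,8,2],"twist": 0,"gripper": 1}

```text
clock: 1.4
eef_pos: [509.9, 42.0, 200.4]
tcp_rot: [-3.141, 0.001, 1.595]
contact_force: [-0.3, 0.2, -0.2]
opening: 1.0
```

```bash
python3 -c "
from h import *
d(510,44.5,25,1.593)
print(camera_model('wrist'))
cv2.imwrite('pics/w1.png',grab_frame('wrist'))"
```

```text
clk 1.40 pos [509.94  41.98 200.37] rot [-3.14  0.    1.6 ] q [ 0.08  0.21  1.9  -0.    1.03 -1.51] F [-0.25  0.16 -0.22] op 1.000
cm [ 0.28  0.02 17.54] twist 0.002
{'fx': 302.80293205961885, 'fy': 302.80293205961885, 'cx': 318.9626519335842, 'cy': 198.2276801289923, 'pose': array([[ -0.02,   0.95,   0.31, 430.77],
       [  1.  ,   0.02,   0.01,  40.24],
       [ -0.  ,   0.31,  -0.95, 343.81],
       [  0.  ,   0.  ,   0.  ,   1.  ]])}
```

View pics/w1.png

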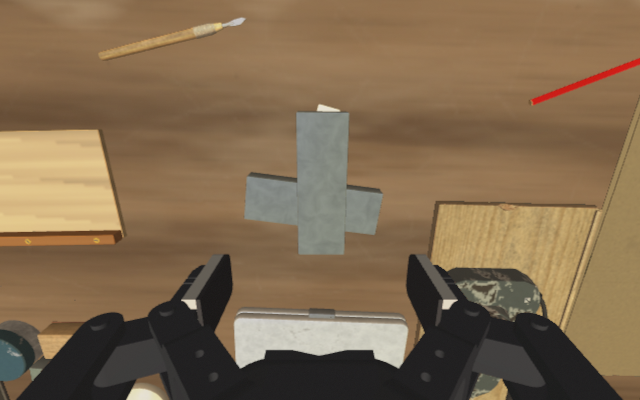

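```bash
python3 - <<'E'
from h import *
m=camera_model('wrist');I=cv2.imread('pics/w1.png')
g=cv2.cvtColor(I,cv2.COLOR_BGR2GRAY).astype(float)
h=I.astype(int);mask=((h[...,0]-h[...,2])>-5).astype(np.uint8)*255
mask[262:]=0;mask[:105]=0
L=[];Rr=[]
for r in list(range(118,165,3))+list(range(240,252,2)):
    c=np.where(mask[r,270:380])[0]+270
    L.append(ray(m,c.min()-.5,r,44));Rr.append(ray(m,c.max()+.5,r,44))
L=np.array(L);Rr=np.array(Rr)
for q in (L,Rr):
    k=np.polyfit(q[:,0],q[:,1],1);print(k[0],np.polyval(k,520))
for c in range(305,341,8):
    r=np.where(mask[:,c])[0];print(c,ray(m,c,r.min()-.5,44)[:2],ray(m,c,r.max()+.5,44)[:2])
E
```

```text
0.016822702848920425 16.969517117688348
-0.29005693285321116 43.65951220785894
305 [444.04  23.83] [574.87  25.03]
313 [443.86  31.46] [561.7  33.5]
321 [443.69  39.09] [586.49  42.72]
329 [443.51  46.72] [524.25  49.43]
337 [443.33  54.34] [498.72  56.65]
```

```bash
python3 - <<'E'
from h import *
m=camera_model('wrist')
for p in [(297,112),(349,112),(345,254),(299,254)]: print(ray(m,*p,44)[:2])
# project fingertips z-plane check: TCP
print(proj(m,sense()['eef_pos']))
I=cv2.imread('pics/w1.png')
lab=cv2.cvtColor(I,cv2.COLOR_BGR2LAB).astype(int)
R=[]
for r in (125,140,155,165,240,248):
    row=lab[r,330:365];b=row[:,2]
    k=np.argmax(np.diff(b,n=1));R.append((ray(m,330+k+.5,r,44)));print(r,330+k+.5,R[-1][:2])
E
```

```text
[443.76  16.19]
[442.6   65.76]
[593.8   69.47]
[595.08  18.57]
[319.11 257.65]
125 348.5 [454.68  65.93]
140 348.5 [468.99  66.69]
155 347.5 [483.77  66.48]
165 347.5 [493.86  67.01]
240 344.5 [576.79  68.08]
248 343.5 [586.48  67.46]
```

arm_command:
  plan:
    - {"translation": [0.1,0.3,3.5],"twist": 0.005,"gripper": 1}
    - {"translation": [0.1,0.3,7],"twist": 0.005,"gripper": 1}
    - {"translation": [0.1,0.3,10.5],"twist": 0.005,"gripper": 1}
    - {"translation": [0.1,0.3,13.5],"twist": 0.005,"gripper": 1}
    - {"translation": [0.1,0.3,15],"twist": 0.005,"gripper": 1}

```text
clock: 1.87
eef_pos: [513.1, 39.7, 47.3]
tcp_rot: [-3.139, 0.003, 1.59]
contact_force: [-0.2, 0.2, 0.1]
opening: 1.0
```

```bash
python3 -c "
from h import *
d(513,43,22,1.587)
cv2.imwrite('pics/w2.png',grab_frame('wrist'))"
```

```text
clk 1.87 pos [513.09  39.67  47.3 ] rot [-3.14  0.    1.59] q [ 0.08  0.44  2.   -0.    0.7  -1.51] F [-0.15  0.25  0.11] op 1.000
cm [0.34 0.01 2.53] twist 0.003
```

View pics/w2.png

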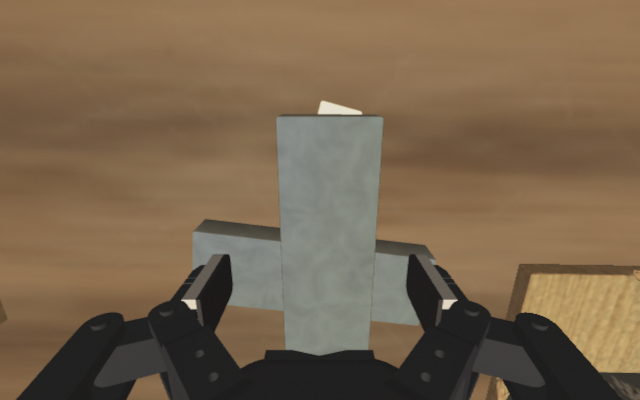

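```bash
python3 -c "
from h import *
m=camera_model('wrist')
for p in [(281,230),(376,230),(284,330),(371,330),(277,116),(383,116)]: print(ray(m,*p,44)[:2])
d(513,43,22,1.587)"
```

```text
[497.52  19.49]
[496.54  69.08]
[561.04  20.  ]
[559.95  70.9 ]
[440.    18.75]
[439.1   68.03]
clk 1.92 pos [512.18  39.67  45.97] rot [-3.14  0.    1.59] q [ 0.08  0.45  2.   -0.    0.7  -1.51] F [-2.27  0.15 -2.33] op 1.000
cm [0.34 0.1  2.39] twist 0.003
```

arm_command:
  plan:
    - {"translation": [0.2,0.1,0.5],"twist": 0.0,"gripper": 1}
    - {"translation": [0.4,0.1,1],"twist": 0.0,"gripper": 1}
    - {"translation": [0.5,0.1,1.5],"twist": 0,"gripper": 1}
    - {"translation": [0.5,0.1,2],"twist": 0,"gripper": 1}
    - {"translation": [0.5,0.1,2.3],"twist": 0,"gripper": 1}

```text
clock: 2.33
eef_pos: [513.5, 44.8, 23.2]
tcp_rot: [-3.138, 0.003, 1.59]
contact_force: [-0.5, -0.0, -0.5]
opening: 0.997
```

```bash
python3 -c "
from h import *
d(513,44.5,22,1.587)"
```

```text
clk 2.33 pos [513.46  44.81  23.19] rot [-3.14  0.    1.59] q [ 0.09  0.49  2.01 -0.01  0.65 -1.5 ] F [-0.53 -0.05 -0.51] op 0.997
cm [-0.03 -0.05  0.12] twist 0.003
```

arm_command:
  plan:
    - {"translation": [0,0,0.1],"twist": 0,"gripper": 0.75}
    - {"translation": [0,0,0.1],"twist": 0,"gripper": 0.68}
    - {"translation": [0,0,0.1],"twist": 0,"gripper": 0.65}
    - {"translation": [0,0,0.1],"twist": 0,"gripper": 0.65}
    - {"translation": [0,0,0.1],"twist": 0,"gripper": 0.65}
  squeeze: 50

```text
clock: 2.75
eef_pos: [513.6, 44.8, 22.4]
tcp_rot: [-3.138, 0.003, 1.59]
contact_force: [-0.6, 1.2, 0.3]
opening: 0.651
```

```bash
python3 -c "
from h import *
cv2.imwrite('pics/w3.png',grab_frame('wrist'))
d(513,44.5,22,1.587)"
```

```text
clk 2.80 pos [513.61  44.78  22.41] rot [-3.14  0.    1.59] q [ 0.09  0.49  2.01 -0.01  0.65 -1.5 ] F [ 0.28 -0.2   0.35] op 0.651
cm [-0.03 -0.06  0.04] twist 0.003
```

View pics/w3.png

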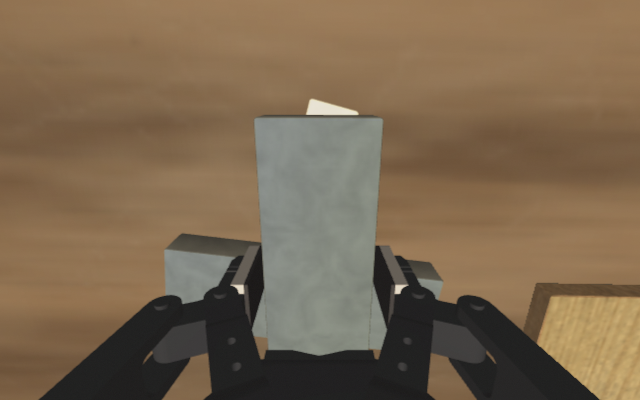

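arm_command:
  plan:
    - {"translation": [0,0,0],"twist": 0,"gripper": 0.6}
    - {"translation": [0,0,0],"twist": 0,"gripper": 0.55}
    - {"translation": [0,0,0],"twist": 0,"gripper": 0.5}
    - {"translation": [0,0,0],"twist": 0,"gripper": 0.45}
    - {"translation": [0,0,0],"twist": 0,"gripper": 0.4}
  squeeze: 70

```text
clock: 3.22
eef_pos: [513.7, 44.7, 23.0]
tcp_rot: [-3.138, 0.004, 1.59]
contact_force: [-2.8, -1.3, 7.8]
opening: 0.578
```

arm_command:
  plan:
    - {"translation": [0,0,-0.1],"twist": 0,"gripper": 0.4}
    - {"translation": [0,0,-0.3],"twist": 0,"gripper": 0.4}
    - {"translation": [0,0,-0.6],"twist": 0,"gripper": 0.4}
    - {"translation": [0,0,-1],"twist": 0,"gripper": 0.4}
    - {"translation": [0,0,-1.5],"twist": 0,"gripper": 0.4}

```text
clock: 3.63
eef_pos: [513.5, 44.7, 38.1]
tcp_rot: [-3.137, 0.004, 1.59]
contact_force: [-0.0, 0.3, -3.0]
opening: 0.582
```

```bash
python3 -c "
from h import *
cv2.imwrite('pics/w4.png',grab_frame('wrist'))
s=grab_frame('side')
cv2.imwrite('pics/s4.png',cv2.resize(s[100:210,200:340],None,fx=5,fy=5))
d(513,44.5,120,1.587)"
```

```text
clk 3.73 pos [514.33  44.78  38.82] rot [-3.14  0.    1.59] q [ 0.09  0.46  2.   -0.01  0.68 -1.5 ] F [-0.04  0.53 -3.15] op 0.577
cm [-0.05 -0.15 -8.12] twist 0.003
```

View pics/w4.png

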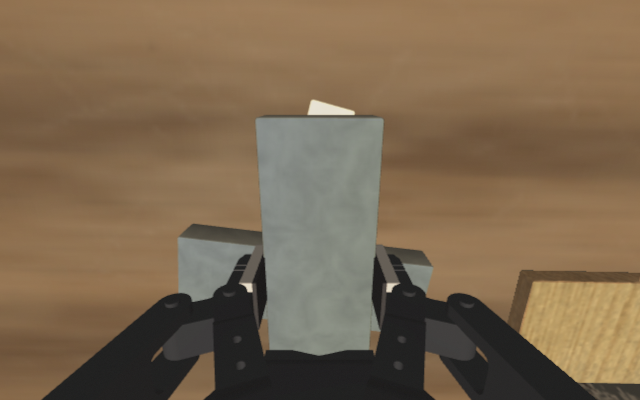

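View pics/s4.png

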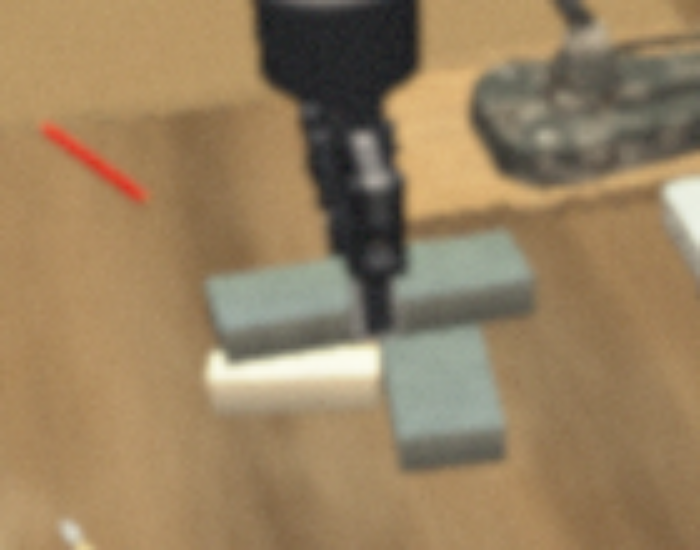

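arm_command:
  plan:
    - {"translation": [0,0,-1],"twist": 0,"gripper": 0.4}
    - {"translation": [0,0,-2.5],"twist": 0,"gripper": 0.4}
    - {"translation": [0,0,-4],"twist": 0,"gripper": 0.4}
    - {"translation": [0,0,-6],"twist": 0,"gripper": 0.4}
    - {"translation": [0,0,-8],"twist": 0,"gripper": 0.4}

```text
clock: 4.15
eef_pos: [514.1, 45.0, 120.0]
tcp_rot: [-3.139, 0.004, 1.59]
contact_force: [0.5, -0.8, -3.2]
opening: 0.576
```

```bash
python3 -c "
from h import *
d(535,-290,120,0.045)"
```

```text
clk 4.15 pos [514.08  45.05 120.01] rot [-3.14  0.    1.59] q [ 0.09  0.33  1.96 -0.    0.86 -1.5 ] F [ 0.53 -0.77 -3.19] op 0.576
cm [-33.54   1.44   0.11] twist 1.545
```

arm_command:
  plan:
    - {"translation": [-1.5,0,0],"twist": 0.08,"gripper": 0.4}
    - {"translation": [-4,0.1,0],"twist": 0.18,"gripper": 0.4}
    - {"translation": [-7,0.3,0],"twist": 0.29,"gripper": 0.4}
    - {"translation": [-10,0.5,0],"twist": 0.4,"gripper": 0.4}
    - {"translation": [-13,0.7,0],"twist": 0.5,"gripper": 0.4}

```text
clock: 4.57
eef_pos: [523.5, -85.9, 121.2]
tcp_rot: [-3.141, 0.004, 1.085]
contact_force: [0.5, -0.1, -3.6]
opening: 0.582
```

```bash
python3 -c "
from h import *
d(535,-290,120,0.045)"
```

```text
clk 4.57 pos [523.51 -85.94 121.24] rot [-3.14  0.    1.09] q [-0.16  0.35  1.93 -0.01  0.87 -1.24] F [ 0.53 -0.1  -3.6 ] op 0.582
cm [-17.51  10.54   0.2 ] twist 1.040
```

arm_command:
  plan:
    - {"translation": [-2.3,1.4,0],"twist": 0.11,"gripper": 0.4}
    - {"translation": [-4.6,2.8,0],"twist": 0.22,"gripper": 0.4}
    - {"translation": [-7,4.2,0],"twist": 0.33,"gripper": 0.4}
    - {"translation": [-9.3,5.6,0],"twist": 0.44,"gripper": 0.4}
    - {"translation": [-11.6,7,0],"twist": 0.55,"gripper": 0.4}

```text
clock: 4.98
eef_pos: [531.0, -222.6, 122.4]
tcp_rot: [3.14, 0.004, 0.53]
contact_force: [1.1, 0.4, -3.2]
opening: 0.58
```

```bash
python3 -c "
from h import *
d(535,-290,120,0.045)"
```

```text
clk 4.98 pos [ 531.01 -222.59  122.38] rot [3.14 0.   0.53] q [-0.4   0.4   1.83 -0.01  0.91 -0.92] F [ 1.13  0.4  -3.18] op 0.580
cm [-3.06  6.02  0.26] twist 0.485
```

arm_command:
  plan:
    - {"translation": [-0.8,1.6,0],"twist": 0.12,"gripper": 0.4}
    - {"translation": [-1.6,3.1,0],"twist": 0.24,"gripper": 0.4}
    - {"translation": [-2.3,4.5,0],"twist": 0.35,"gripper": 0.4}
    - {"translation": [-2.8,5.6,0.1],"twist": 0.45,"gripper": 0.4}
    - {"translation": [-3.1,6,0.2],"twist": 0.485,"gripper": 0.4}

```text
clock: 5.4
eef_pos: [534.9, -291.8, 121.4]
tcp_rot: [3.137, 0.001, 0.038]
contact_force: [-1.1, 0.0, -2.9]
opening: 0.576
```

```bash
python3 -c "
from h import *
d(535,-290,60,0.045)
cv2.imwrite('pics/w5.png',grab_frame('wrist'))
t=grab_frame('top');cv2.imwrite('pics/t5.png',t);cv2.imwrite('pics/s5.png',grab_frame('side'))
cv2.imwrite('pics/t5z.png',cv2.resize(t[160:265,190:440],None,fx=3,fy=3))
"
```

```text
clk 5.40 pos [ 534.85 -291.81  121.37] rot [3.14 0.   0.04] q [-0.5   0.45  1.76 -0.01  0.93 -0.53] F [-1.1   0.05 -2.89] op 0.576
cm [ 0.03 -0.21  6.14] twist -0.007
```

View pics/w5.png

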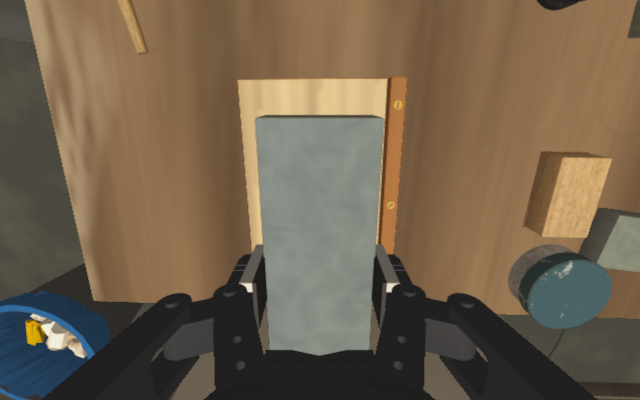

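View pics/t5z.png

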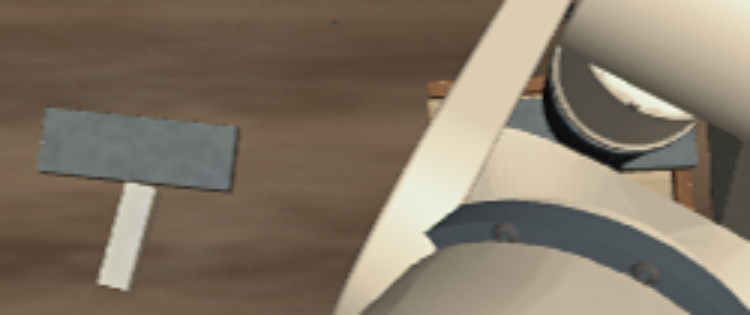

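View pics/s5.png

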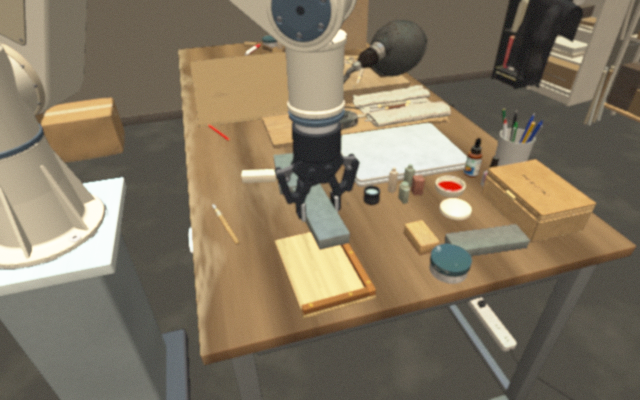

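```bash
python3 - <<'E'
from h import *
m=camera_model('wrist')
def e(a,b,z):
    p,q=ray(m,*a,z),ray(m,*b,z);v=p-q;print(p[:2],q[:2],'ang %.2f deg'%np.degrees(np.arctan2(v[1],v[0])))
e((388,78),(383,238),24);e((407,78),(395,238),24);e((238,80),(386,79),8);e((239,80),(250,240),8)
e((258,118),(263,260),142.5-22+0);e((383,118),(374,260),120.5+22)
e((258,118),(383,118),142.5)
I=cv2.imread('pics/w5.png');cv2.imwrite('pics/w5z.png',cv2.resize(I[60:260,230:420],None,fx=3,fy=3,interpolation=cv2.INTER_CUBIC))
E
```

```text
[ 579.86 -193.86] [ 590.42 -323.21] ang 94.66 deg
[ 593.86 -193.24] [ 600.84 -322.73] ang 93.09 deg
[ 465.09 -199.4 ] [ 581.67 -193.5 ] ang -177.10 deg
[ 465.88 -199.37] [ 470.94 -338.37] ang 92.09 deg
[ 502.3  -220.55] [ 503.66 -294.01] ang 91.06 deg
[ 555.12 -216.96] [ 557.88 -279.03] ang 92.55 deg
[ 506.59 -219.13] [ 555.12 -216.96] ang -177.44 deg
```

View pics/w5z.png

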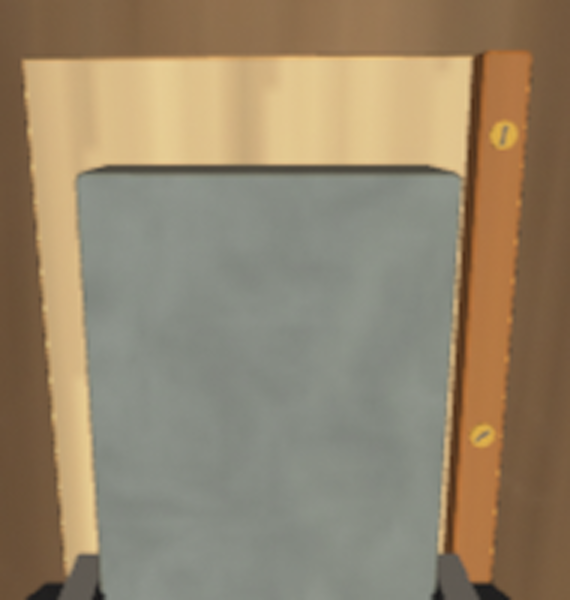

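arm_command:
  plan:
    - {"translation": [-0.3,-0.2,2],"twist": -0.007,"gripper": 0.4}
    - {"translation": [-0.3,-0.2,4.5],"twist": -0.007,"gripper": 0.4}
    - {"translation": [-0.3,-0.2,7],"twist": -0.007,"gripper": 0.4}
    - {"translation": [-0.3,-0.2,9],"twist": -0.007,"gripper": 0.4}
    - {"translation": [-0.3,-0.2,10],"twist": -0.007,"gripper": 0.4}

```text
clock: 5.97
eef_pos: [529.6, -287.2, 18.8]
tcp_rot: [3.14, 0.005, 0.054]
contact_force: [-0.7, 0.0, -4.4]
opening: 0.576
```

```bash
python3 -c "
from h import *
d(532,-290,9,0.045)
cv2.imwrite('pics/w6.png',grab_frame('wrist'))
s=grab_frame('side')
cv2.imwrite('pics/s6.png',cv2.resize(s[140:320,230:410],None,fx=3.3,fy=3.3))
"
```

```text
clk 5.97 pos [ 529.57 -287.15   18.81] rot [3.14 0.01 0.05] q [-0.5   0.59  1.82 -0.01  0.74 -0.55] F [-0.72  0.   -4.41] op 0.576
cm [0.23 0.3  0.98] twist 0.009
```

View pics/w6.png

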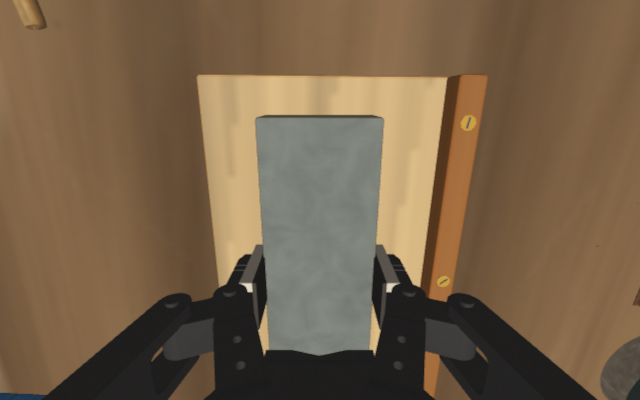

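View pics/s6.png

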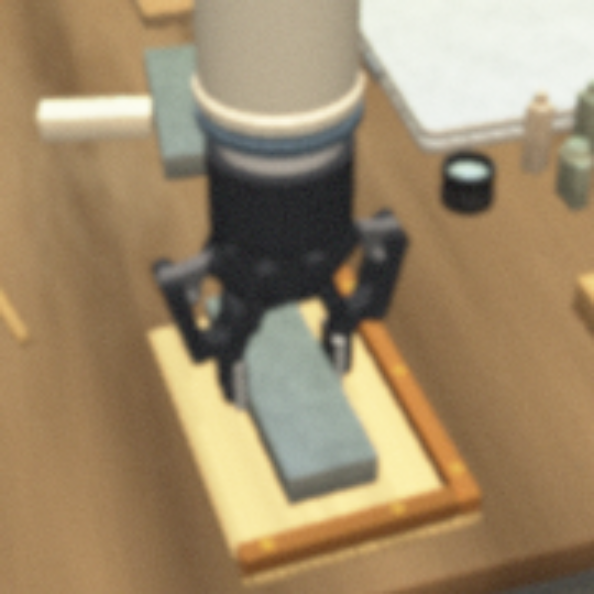

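```bash
python3 - <<'E'
from h import *
m=camera_model('wrist')
def e(n,a,b,z):
    p,q=ray(m,*a,z),ray(m,*b,z);v=p-q;print(n,p[:2],q[:2],'ang %.2f deg'%np.degrees(np.arctan2(v[1],v[0])))
I=cv2.imread('pics/w6.png')
cv2.imwrite('pics/w6z.png',cv2.resize(I[65:300,360:500],None,fx=2.5,fy=2.5,interpolation=cv2.INTER_CUBIC))
lab=cv2.cvtColor(I,cv2.COLOR_BGR2LAB).astype(int)
# board-left, stone-left, stone-right, fence base & outer edges per row by strongest b/L gradients
g=cv2.GaussianBlur(cv2.cvtColor(I,cv2.COLOR_BGR2HSV),(3,3),0).astype(int)
for nm,c0,c1,ch,z in [('boardL',190,225,2,8),('stoneL',245,280,1,40),('stoneR',362,392,1,40),('fbase',420,452,2,8),('fout',445,495,1,24)]:
    P=[];
    for r in range(130,235,5):
        row=g[r,c0:c1,ch];k=np.argmax(np.abs(np.diff(row)));P.append(ray(m,c0+k+.5,r,z))
    P=np.array(P);k=np.polyfit(P[:,1],P[:,0],1);res=P[:,0]-np.polyval(k,P[:,1])
    ok=abs(res)<1.5;k=np.polyfit(P[ok,1],P[ok,0],1)
    print(nm,'slope dx/dy %.4f x(-290)=%.1f x(-200)=%.1f n%d res %.2f'%(k[0],np.polyval(k,-290),np.polyval(k,-200),ok.sum(),res[ok].std()))
e('+y edge',(200,76),(446,77),8)
e('stone end',(257,118),(383,118),40)
E
```

```text
boardL slope dx/dy -0.0438 x(-290)=469.5 x(-200)=465.5 n21 res 0.15
stoneL slope dx/dy -0.0514 x(-290)=503.8 x(-200)=499.2 n21 res 0.12
stoneR slope dx/dy -0.0517 x(-290)=554.3 x(-200)=549.7 n21 res 0.12
fbase slope dx/dy -0.0435 x(-290)=589.0 x(-200)=585.0 n21 res 0.16
fout slope dx/dy -0.0429 x(-290)=600.0 x(-200)=596.2 n21 res 0.14
+y edge [ 467.56 -200.91] [ 584.37 -195.2 ] ang -177.20 deg
stone end [ 500.93 -216.8 ] [ 550.32 -214.16] ang -176.95 deg
```

View pics/w6z.png

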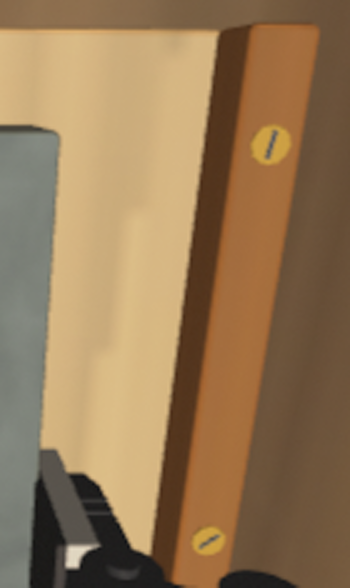

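arm_command:
  plan:
    - {"translation": [0.4,0.5,0],"twist": 0.008,"gripper": 0.4}
    - {"translation": [0.8,1.0,0.1],"twist": 0.008,"gripper": 0.4}
    - {"translation": [0.8,1.4,0.3],"twist": 0.008,"gripper": 0.4}
    - {"translation": [0.8,1.4,0.6],"twist": 0.008,"gripper": 0.4}
    - {"translation": [0.8,1.4,0.8],"twist": 0.008,"gripper": 0.4}

```text
clock: 6.48
eef_pos: [538.8, -301.6, 11.8]
tcp_rot: [3.14, 0.005, 0.045]
contact_force: [-0.3, -0.1, -2.7]
opening: 0.58
```

```bash
python3 -c "
from h import *
d(532,-290,9,0.045)
"
```

```text
clk 6.48 pos [ 538.84 -301.59   11.82] rot [3.14 0.   0.05] q [-0.51  0.61  1.78 -0.01  0.75 -0.55] F [-0.31 -0.09 -2.75] op 0.580
cm [-0.63 -1.19  0.28] twist 0.000
```

arm_command:
  plan:
    - {"translation": [0,0,0.1],"twist": 0,"gripper": 0.4}
    - {"translation": [0,0,0.15],"twist": 0,"gripper": 0.4}
    - {"translation": [0,0,0.2],"twist": 0,"gripper": 0.4}
    - {"translation": [0,0,0.25],"twist": 0,"gripper": 0.4}
    - {"translation": [0,0,0.3],"twist": 0,"gripper": 0.4}

```text
clock: 6.9
eef_pos: [538.8, -301.5, 9.3]
tcp_rot: [3.14, 0.005, 0.045]
contact_force: [-3.7, 0.8, 9.7]
opening: 0.577
```

```bash
python3 -c "
from h import *
d(532,-290,9,0.045)
cv2.imwrite('pics/w7.png',grab_frame('wrist'))
d(532,-290,9,0.045)
"
```

```text
clk 6.90 pos [ 538.82 -301.52    9.34] rot [3.14 0.   0.05] q [-0.51  0.62  1.79 -0.01  0.74 -0.55] F [-3.66  0.81  9.73] op 0.577
cm [-0.63 -1.18  0.03] twist 0.000
clk 6.95 pos [ 538.78 -301.54    9.37] rot [3.14 0.   0.05] q [-0.51  0.62  1.79 -0.01  0.74 -0.55] F [-2.54  1.01  1.47] op 0.581
cm [-0.62 -1.18  0.04] twist 0.000
```

View pics/w7.png

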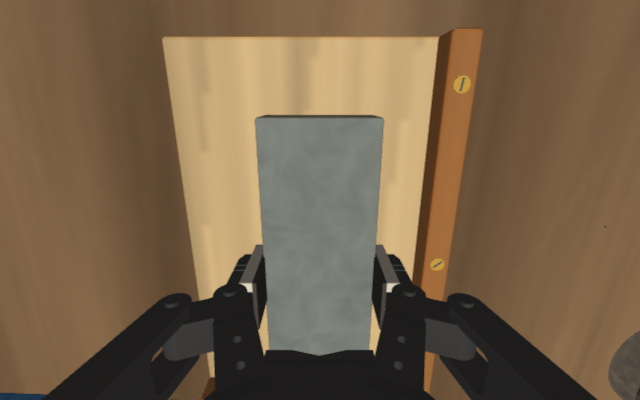

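arm_command:
  plan:
    - {"translation": [0,0.15,0],"twist": 0,"gripper": 0.4}
    - {"translation": [0,0.25,0],"twist": 0,"gripper": 0.4}
    - {"translation": [0,0.35,0],"twist": 0,"gripper": 0.4}
    - {"translation": [0,0.4,0],"twist": 0,"gripper": 0.4}
    - {"translation": [0,0.45,0],"twist": 0,"gripper": 0.4}

```text
clock: 7.37
eef_pos: [539.0, -305.3, 9.4]
tcp_rot: [3.141, 0.005, 0.045]
contact_force: [0.9, 7.9, 2.2]
opening: 0.583
```

```bash
cat > m.py <<'E'
from h import *
import sys
def meas(fn,zt=30,fr=(420,452),sl=(245,280),sr=(362,392),bl=(150,225),rows=(130,235)):
    m=camera_model('wrist');I=grab_frame('wrist');cv2.imwrite(fn,I)
    g=cv2.GaussianBlur(cv2.cvtColor(I,cv2.COLOR_BGR2HSV),(3,3),0).astype(int)
    for nm,(c0,c1),ch,z in [('boardL',bl,2,8),('stoneL',sl,1,zt),('stoneR',sr,1,zt),('fbase',fr,2,8)]:
        P=[]
        for r in range(*rows,5):
            k=np.argmax(np.abs(np.diff(g[r,c0:c1,ch])));P.append(ray(m,c0+k+.5,r,z))
        P=np.array(P);k=np.polyfit(P[:,1],P[:,0],1);res=P[:,0]-np.polyval(k,P[:,1])
        ok=abs(res)<1.5;k=np.polyfit(P[ok,1],P[ok,0],1)
        print(nm,'slope %.4f x(-290)=%.1f n%d res %.2f'%(k[0],np.polyval(k,-290),ok.sum(),res[ok].std()))
E
python3 -c "
from m import *
d(532,-290,9,0.045)
meas('pics/w8.png')
m=camera_model('wrist')
print(ray(m,320,118,30),)
"
```

```text
clk 7.37 pos [ 539.04 -305.32    9.42] rot [3.14 0.   0.04] q [-0.52  0.62  1.78 -0.    0.74 -0.56] F [0.93 7.89 2.18] op 0.583
cm [-0.63 -1.56  0.04] twist -0.000
boardL slope -0.0420 x(-290)=469.5 n21 res 0.14
stoneL slope -0.0428 x(-290)=512.3 n21 res 0.12
stoneR slope -0.0458 x(-290)=562.9 n21 res 0.12
fbase slope -0.1557 x(-290)=593.1 n13 res 0.88
[ 535.5 -233.3   30. ]
```

View pics/w8.png

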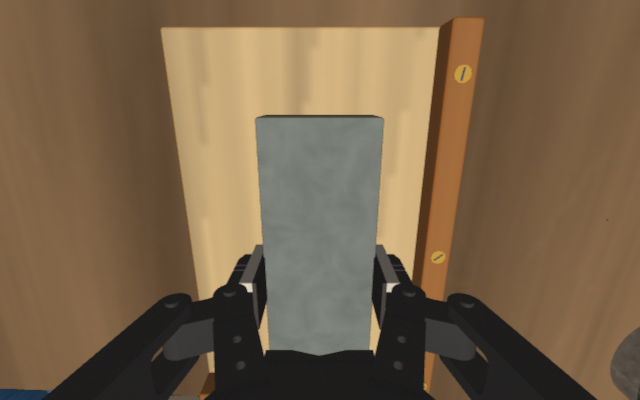

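arm_command:
  plan:
    - {"translation": [0,0.1,0],"twist": 0,"gripper": 0.4}
    - {"translation": [0,0.15,0],"twist": 0,"gripper": 0.4}
    - {"translation": [0,0.2,0],"twist": 0,"gripper": 0.4}
    - {"translation": [0,0.25,0],"twist": 0,"gripper": 0.4}
    - {"translation": [0,0.25,0],"twist": 0,"gripper": 0.4}

```text
clock: 7.83
eef_pos: [539.0, -305.3, 9.4]
tcp_rot: [-3.139, 0.006, 0.045]
contact_force: [1.7, 14.8, 3.7]
opening: 0.582
```

```bash
python3 -c "
from m import *
m=camera_model('wrist')
print(ray(m,320,118,30),ray(m,320,28,8))
meas('pics/w9.png')
"
```

```text
[ 535.53 -233.41   30.  ] [ 533.85 -197.41    8.  ]
boardL slope -0.0427 x(-290)=469.5 n21 res 0.14
stoneL slope -0.0433 x(-290)=512.3 n21 res 0.12
stoneR slope -0.0435 x(-290)=562.8 n21 res 0.12
fbase slope -0.1551 x(-290)=593.1 n13 res 0.92
```

arm_command:
  plan:
    - {"translation": [0,-0.02,0],"twist": 0,"gripper": 0.45}
    - {"translation": [0,-0.02,0],"twist": 0,"gripper": 0.6}
    - {"translation": [0,-0.02,0],"twist": 0,"gripper": 0.7}
    - {"translation": [0,-0.02,0],"twist": 0,"gripper": 0.75}
    - {"translation": [0,-0.02,0],"twist": 0,"gripper": 0.75}

```text
clock: 8.3
eef_pos: [539.1, -305.6, 9.5]
tcp_rot: [-3.139, 0.005, 0.044]
contact_force: [0.1, 0.5, -0.4]
opening: 0.749
```

arm_command:
  plan:
    - {"translation": [0,0,-0.5],"twist": 0,"gripper": 0.75}
    - {"translation": [0,0,-2],"twist": 0,"gripper": 0.75}
    - {"translation": [0,0,-4],"twist": 0,"gripper": 0.75}
    - {"translation": [0,0,-6.5],"twist": 0,"gripper": 0.75}
    - {"translation": [0,0,-9],"twist": 0,"gripper": 0.75}

```text
clock: 8.72
eef_pos: [539.2, -305.8, 100.4]
tcp_rot: [-3.139, 0.006, 0.044]
contact_force: [0.3, -0.8, 0.6]
opening: 0.753
```

```bash
python3 -c "
from m import *
d(487,-303,70,-1.526)
cv2.imwrite('pics/w10.png',grab_frame('wrist'))
"
```

```text
clk 8.72 pos [ 539.24 -305.77  100.45] rot [-3.14  0.01  0.04] q [-0.52  0.49  1.74 -0.    0.91 -0.56] F [ 0.25 -0.79  0.56] op 0.753
cm [-5.19 -0.5   3.08] twist 1.570
```

View pics/w10.png

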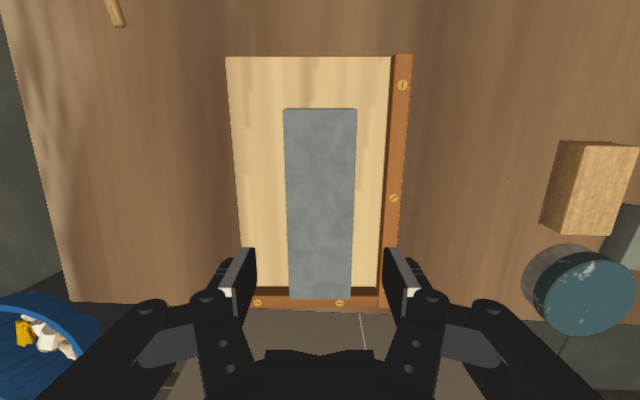

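arm_command:
  plan:
    - {"translation": [-1.5,0,0],"twist": 0.11,"gripper": 0.6}
    - {"translation": [-3,0,0],"twist": 0.23,"gripper": 0.6}
    - {"translation": [-4.5,0,0],"twist": 0.35,"gripper": 0.6}
    - {"translation": [-5.2,-0.2,0],"twist": 0.47,"gripper": 0.6}
    - {"translation": [-5.2,-0.2,0],"twist": 0.59,"gripper": 0.6}

```text
clock: 9.18
eef_pos: [488.1, -307.5, 106.0]
tcp_rot: [3.14, 0.001, -0.553]
contact_force: [0.6, 0.2, -0.1]
opening: 0.602
```

arm_command:
  plan:
    - {"translation": [0,0,0],"twist": 0.12,"gripper": 0.6}
    - {"translation": [0,0,0],"twist": 0.24,"gripper": 0.6}
    - {"translation": [0,0,0],"twist": 0.36,"gripper": 0.6}
    - {"translation": [0,0,0],"twist": 0.48,"gripper": 0.6}
    - {"translation": [0,0,0],"twist": 0.6,"gripper": 0.6}

```text
clock: 9.6
eef_pos: [488.2, -307.8, 106.4]
tcp_rot: [3.141, -0.001, -1.159]
contact_force: [0.6, -0.7, -0.2]
opening: 0.601
```

```bash
python3 -c "
from m import *
d(485,-303,50,-1.526)
"
```

```text
clk 9.60 pos [ 488.19 -307.76  106.41] rot [ 3.14 -0.   -1.16] q [-0.56  0.43  1.84 -0.    0.87  0.6 ] F [ 0.58 -0.68 -0.17] op 0.601
cm [-0.57  0.1   5.64] twist 0.367
```

arm_command:
  plan:
    - {"translation": [-0.1,0.3,0],"twist": 0.12,"gripper": 0.6}
    - {"translation": [-0.1,0.3,0],"twist": 0.24,"gripper": 0.6}
    - {"translation": [-0.1,0.3,1],"twist": 0.36,"gripper": 0.6}
    - {"translation": [-0.1,0.3,3],"twist": 0.367,"gripper": 0.6}
    - {"translation": [-0.1,0.3,5],"twist": 0.367,"gripper": 0.6}

```text
clock: 10.02
eef_pos: [485.8, -308.8, 57.0]
tcp_rot: [-3.14, -0.003, -1.527]
contact_force: [0.2, -0.2, 0.4]
opening: 0.599
```

```bash
python3 -c "
from m import *
d(485,-308,12,-1.526)
cv2.imwrite('pics/w11.png',grab_frame('wrist'))
"
```

```text
clk 10.02 pos [ 485.8  -308.81   56.97] rot [-3.14 -0.   -1.53] q [-0.57  0.5   1.87 -0.    0.77  0.96] F [ 0.2  -0.19  0.39] op 0.599
cm [-0.1   0.08  4.5 ] twist -0.001
```

View pics/w11.png

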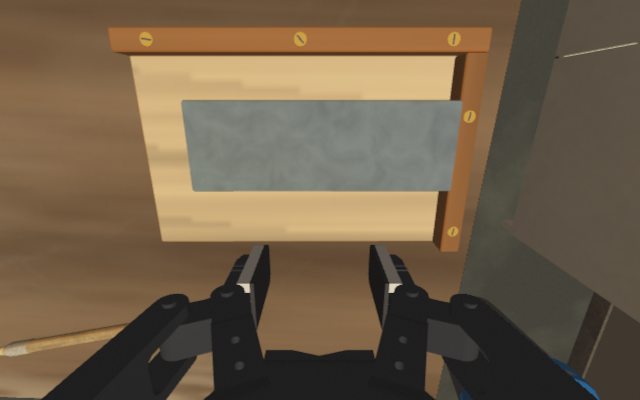

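arm_command:
  plan:
    - {"translation": [0,0,1],"twist": 0,"gripper": 0.6}
    - {"translation": [0,0,2],"twist": 0,"gripper": 0.6}
    - {"translation": [0,0,3],"twist": 0,"gripper": 0.6}
    - {"translation": [0,0,4],"twist": 0,"gripper": 0.6}
    - {"translation": [0,0,4.4],"twist": 0,"gripper": 0.6}

```text
clock: 10.48
eef_pos: [482.9, -307.1, 7.6]
tcp_rot: [3.137, 0.001, -1.526]
contact_force: [0.4, -0.8, 0.4]
opening: 0.6
```

```bash
python3 -c "
from m import *
d(515,-308,13,-1.526)
cv2.imwrite('pics/w12.png',grab_frame('wrist'))
s=grab_frame('side');cv2.imwrite('pics/s12.png',cv2.resize(s[180:320,240:400],None,fx=4,fy=4))
"
```

```text
clk 10.48 pos [ 482.91 -307.09    7.64] rot [ 3.14  0.   -1.53] q [-0.57  0.57  1.89 -0.    0.68  0.96] F [ 0.43 -0.77  0.39] op 0.600
cm [ 0.23 -3.2  -0.55] twist -0.000
```

View pics/w12.png

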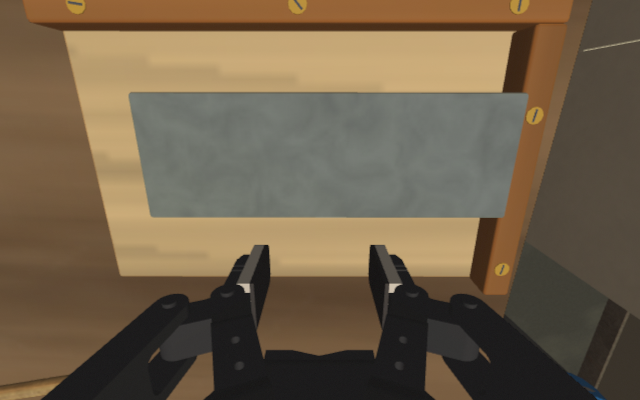

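View pics/s12.png

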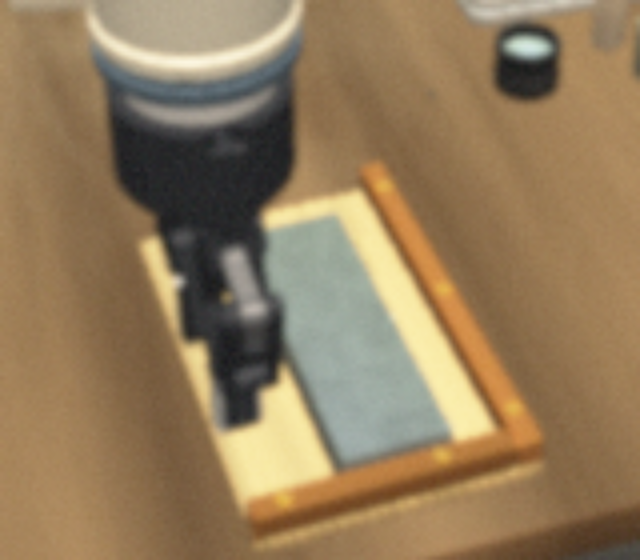

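arm_command:
  plan:
    - {"translation": [0,-0.4,-0.4],"twist": 0,"gripper": 0.6}
    - {"translation": [0,-0.8,-0.5],"twist": 0,"gripper": 0.6}
    - {"translation": [0,-1.2,-0.5],"twist": 0,"gripper": 0.6}
    - {"translation": [0,-1.6,-0.5],"twist": 0,"gripper": 0.6}
    - {"translation": [0,-2,-0.5],"twist": 0,"gripper": 0.6}

```text
clock: 11.0
eef_pos: [503.6, -306.3, 13.5]
tcp_rot: [3.138, 0.001, -1.526]
contact_force: [-5.4, -1.0, 4.0]
opening: 0.598
```

arm_command:
  plan:
    - {"translation": [0,-0.3,0],"twist": 0,"gripper": 0.6}
    - {"translation": [0,-0.6,0],"twist": 0,"gripper": 0.6}
    - {"translation": [0,-0.9,0],"twist": 0,"gripper": 0.6}
    - {"translation": [0,-1.2,0],"twist": 0,"gripper": 0.6}
    - {"translation": [0,-1.5,0],"twist": 0,"gripper": 0.6}

```text
clock: 11.42
eef_pos: [517.9, -305.4, 13.4]
tcp_rot: [3.136, 0.002, -1.526]
contact_force: [-5.4, 0.8, 4.0]
opening: 0.598
```

```bash
python3 -c "
from m import *
d(528,-308,12,-1.526)
cv2.imwrite('pics/w13.png',grab_frame('wrist'))
"
```

```text
clk 11.42 pos [ 517.93 -305.37   13.41] rot [ 3.14  0.   -1.53] q [-0.53  0.6   1.82 -0.    0.73  0.99] F [-5.39  0.81  3.99] op 0.598
cm [ 0.31 -0.99  0.14] twist 0.000
```

View pics/w13.png

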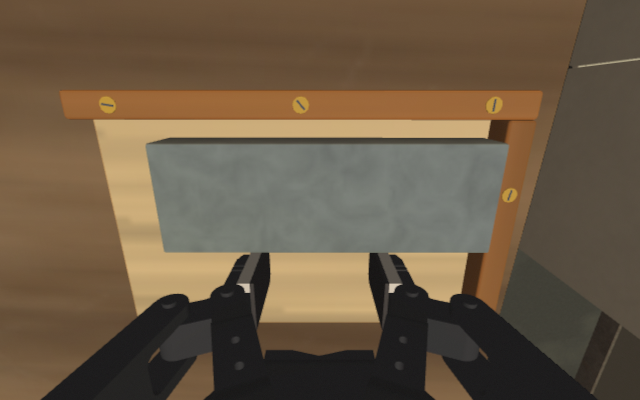

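```bash
python3 -c "
from m import *
m=camera_model('wrist')
for p in [(165,252),(488,252),(148,143),(506,143)]: print(ray(m,*p,30))
print(ray(m,172,138,8))
for p in [(100,119),(490,119)]: print(ray(m,*p,24))
s=grab_frame('side');cv2.imwrite('pics/s13.png',cv2.resize(s[180:320,240:400],None,fx=4,fy=4))
"
```

```text
[ 526.14 -233.15   30.  ]
[ 532.88 -383.69   30.  ]
[ 576.65 -231.84   30.  ]
[ 583.23 -380.17   30.  ]
[ 576.05 -231.56    8.  ]
[ 584.97 -209.47   24.  ]
[ 592.28 -374.73   24.  ]
```

View pics/s13.png

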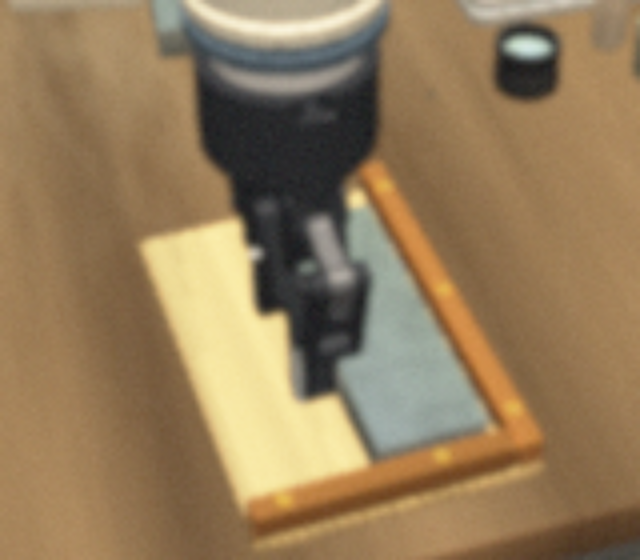

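arm_command:
  plan:
    - {"translation": [0,-0.2,0],"twist": 0,"gripper": 0.6}
    - {"translation": [0,-0.4,0],"twist": 0,"gripper": 0.6}
    - {"translation": [0,-0.6,0],"twist": 0,"gripper": 0.6}
    - {"translation": [0,-0.8,0],"twist": 0,"gripper": 0.6}
    - {"translation": [0,-0.9,0],"twist": 0,"gripper": 0.6}

```text
clock: 11.93
eef_pos: [527.1, -305.0, 13.2]
tcp_rot: [3.136, 0.002, -1.526]
contact_force: [-11.5, -1.5, 7.9]
opening: 0.596
```

arm_command:
  plan:
    - {"translation": [0,-0.05,0],"twist": 0,"gripper": 0.6}
    - {"translation": [0,-0.1,0],"twist": 0,"gripper": 0.6}
    - {"translation": [0,-0.15,0],"twist": 0,"gripper": 0.6}
    - {"translation": [0,-0.2,0],"twist": 0,"gripper": 0.6}
    - {"translation": [0,-0.2,0],"twist": 0,"gripper": 0.6}

```text
clock: 12.35
eef_pos: [527.0, -305.0, 13.2]
tcp_rot: [3.132, 0.002, -1.525]
contact_force: [-12.4, -3.4, 9.6]
opening: 0.599
```

```bash
python3 -c "
from m import *
d(528,-308,12,-1.526)
cv2.imwrite('pics/w14.png',grab_frame('wrist'))
"
```

```text
clk 12.35 pos [ 527.02 -304.98   13.21] rot [ 3.13  0.   -1.53] q [-0.53  0.61  1.8  -0.    0.75  1.  ] F [-12.39  -3.42   9.55] op 0.599
cm [ 0.31 -0.09  0.12] twist 0.001
```

View pics/w14.png

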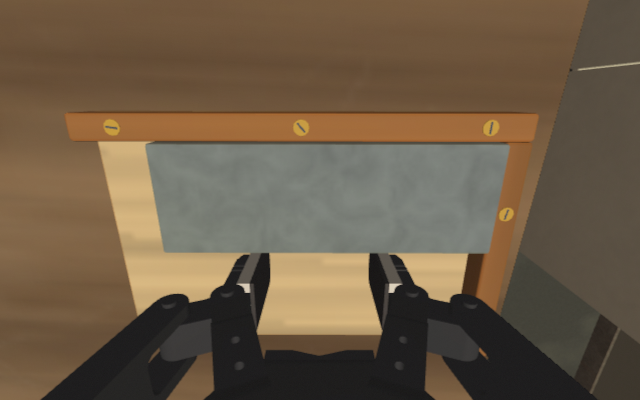

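arm_command:
  plan:
    - {"translation": [0,0.3,0],"twist": 0,"gripper": 0.6}
    - {"translation": [0,1,0],"twist": 0,"gripper": 0.6}
    - {"translation": [0,2,0],"twist": 0,"gripper": 0.6}
    - {"translation": [0,2.5,-1.5],"twist": 0,"gripper": 0.6}
    - {"translation": [0,2.5,-4],"twist": 0,"gripper": 0.6}

```text
clock: 12.82
eef_pos: [499.1, -304.8, 51.3]
tcp_rot: [3.127, 0.006, -1.526]
contact_force: [0.2, -0.2, 0.2]
opening: 0.598
```

arm_command:
  plan:
    - {"translation": [0,0,-2],"twist": 0,"gripper": 0.6}
    - {"translation": [0,0,-4],"twist": 0,"gripper": 0.6}
    - {"translation": [0,0,-6],"twist": 0,"gripper": 0.6}
    - {"translation": [0,0,-7],"twist": 0,"gripper": 0.6}
    - {"translation": [0,0,-7],"twist": 0,"gripper": 0.6}

```text
clock: 13.23
eef_pos: [501.3, -306.0, 123.5]
tcp_rot: [3.131, 0.003, -1.526]
contact_force: [-0.0, -1.0, 0.1]
opening: 0.602
```

```bash
python3 -c "
from m import *
d(528,-308,12,-1.526)
I=grab_frame('wrist');cv2.imwrite('pics/w15.png',I);import pickle;pickle.dump(camera_model('wrist'),open('m15.pkl','wb'))
"
```

```text
clk 13.23 pos [ 501.29 -306.03  123.53] rot [ 3.13  0.   -1.53] q [-0.55  0.42  1.8  -0.    0.93  0.98] F [-0.04 -1.02  0.13] op 0.602
cm [ 0.35 -2.77 11.12] twist 0.000
```

View pics/w15.png

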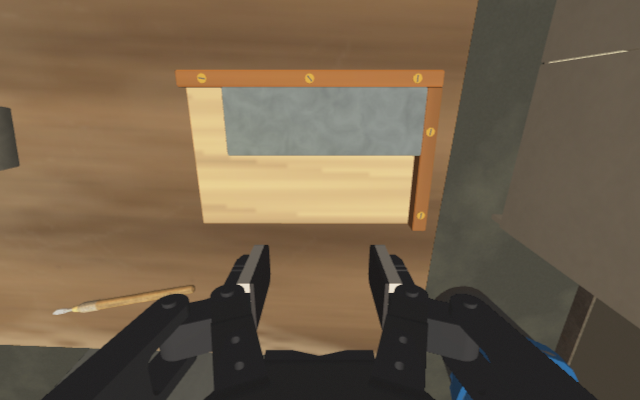

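```bash
python3 -c "
from m import *
import pickle
m=pickle.load(open('m15.pkl','rb'));I=cv2.imread('pics/w15.png')
cv2.imwrite('pics/w15a.png',cv2.resize(I[65:170,360:450],None,fx=5,fy=5,interpolation=cv2.INTER_CUBIC))
cv2.imwrite('pics/w15b.png',cv2.resize(I[65:170,180:270],None,fx=5,fy=5,interpolation=cv2.INTER_CUBIC))
g=cv2.cvtColor(I,cv2.COLOR_BGR2HSV).astype(int)
a=np.array([.0437,-.99904])# -y stop
B=[];S=[]
for r in range(98,152,3):
    k=np.argmax(np.abs(np.diff(g[r,182:208,1])));
    k2=np.argmax(np.abs(np.diff(g[r,212:238,1])));B.append(ray(m,182.5+k,r,8)[:2]@a);S.append(ray(m,212.5+k2,r,30)[:2]@a)
print(np.array(B),np.array(S),np.median(S)-np.median(B))
E=[]
for c in range(235,410,10):
    k=np.argmax(np.abs(np.diff(g[145:165,c,1])));E.append(ray(m,c,145.5+k,30)[:2])
E=np.array(E);print(np.polyfit(E[:,1],E[:,0],1))
b=[]
for c in range(215,400,10):
    k=np.argmax(np.abs(np.diff(g[212:232,c,2])));b.append(ray(m,c,212.5+k,8)[:2])
b=np.array(b);print(np.polyfit(b[:,1],b[:,0],1), 'dx', np.polyval(np.polyfit(E[:,1],E[:,0],1),-300)-np.polyval(np.polyfit(b[:,1],b[:,0],1),-300))
"
```

```text
[220.65 221.14 220.82 220.5  221.   220.68 220.36 220.86 220.54 220.21
 220.72 220.39 220.9  220.57 220.24 220.75 220.42 220.94] [255.63 255.42 255.2  254.99 255.52 255.3  255.09 255.62 255.41 255.19
 254.97 255.51 255.29 255.07 255.61 255.39 255.17 254.95] 34.633186259394506
[ -0.05 523.57]
[ -0.04 458.11] dx 67.55320725350475
```

View pics/w15a.png

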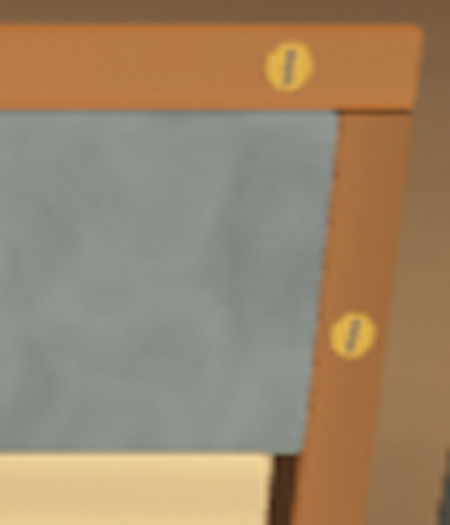

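View pics/w15b.png

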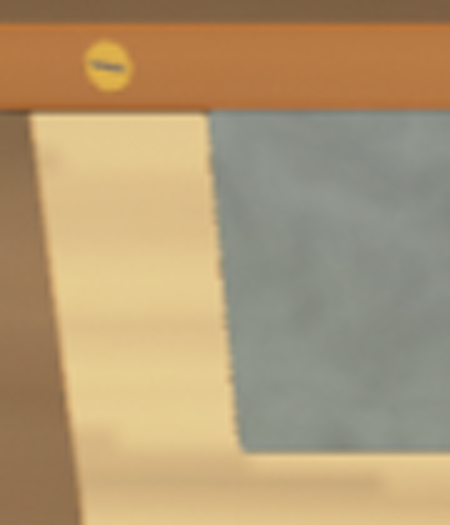

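arm_command:
  plan:
    - {"translation": [-2.3,-1.3,0],"twist": 0,"gripper": 0.2}
    - {"translation": [-4.6,-2.6,0],"twist": 0,"gripper": 0}
    - {"translation": [-7,-3.9,0],"twist": 0,"gripper": 0}
    - {"translation": [-9.3,-5.2,0],"twist": 0,"gripper": 0}
    - {"translation": [-11.3,-6.5,0],"twist": 0,"gripper": 0}

```text
clock: 13.7
eef_pos: [559.8, -188.0, 119.8]
tcp_rot: [3.127, 0.005, -1.526]
contact_force: [-0.0, -0.3, 0.2]
opening: -0.001
```

arm_command:
  plan:
    - {"translation": [0,0,2],"twist": 0,"gripper": 0}
    - {"translation": [0,0,4],"twist": 0,"gripper": 0}
    - {"translation": [0,0,6],"twist": 0,"gripper": 0}
    - {"translation": [0,0,7],"twist": 0,"gripper": 0}
    - {"translation": [0,0,7],"twist": 0,"gripper": 0}

```text
clock: 14.12
eef_pos: [556.2, -186.8, 46.4]
tcp_rot: [3.122, 0.008, -1.526]
contact_force: [-0.3, -0.0, 0.2]
opening: 0.001
```

```bash
python3 -c "
from m import *
d(561,-190,16,-1.526)
I=grab_frame('wrist');cv2.imwrite('pics/w16.png',I)
"
```

```text
clk 14.12 pos [ 556.21 -186.78   46.37] rot [ 3.12  0.01 -1.53] q [-0.33  0.53  1.83 -0.    0.8   1.2 ] F [-0.34 -0.02  0.25] op 0.001
cm [ 0.37 -0.52  3.02] twist 0.000
```

View pics/w16.png

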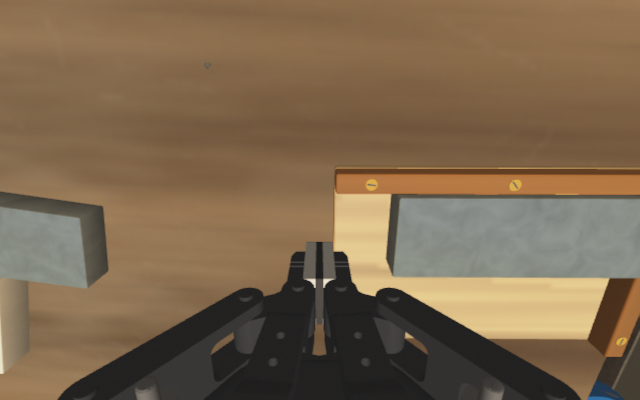

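arm_command:
  plan:
    - {"translation": [0,-0.5,1],"twist": 0,"gripper": 0}
    - {"translation": [0,-0.5,2],"twist": 0,"gripper": 0}
    - {"translation": [0,-0.5,2.8],"twist": 0,"gripper": 0}
    - {"translation": [0.7,-0.5,2.9],"twist": 0,"gripper": 0}
    - {"translation": [1.5,-0.5,2.9],"twist": 0,"gripper": 0}

```text
clock: 14.58
eef_pos: [562.0, -201.9, 18.1]
tcp_rot: [3.123, 0.007, -1.525]
contact_force: [-0.7, 0.2, 0.7]
opening: -0.001
```

arm_command:
  plan:
    - {"translation": [0.3,0,0],"twist": 0,"gripper": 0}
    - {"translation": [0.6,0,0],"twist": 0,"gripper": 0}
    - {"translation": [0.9,0,0],"twist": 0,"gripper": 0}
    - {"translation": [1.2,0,0],"twist": 0,"gripper": 0}
    - {"translation": [1.4,0,0],"twist": 0,"gripper": 0}

```text
clock: 15.0
eef_pos: [562.8, -216.4, 18.4]
tcp_rot: [3.123, 0.007, -1.526]
contact_force: [0.1, -0.9, -0.8]
opening: -0.0
```

```bash
python3 -c "
from m import *
d(561,-218,14,-1.526)
I=grab_frame('wrist');cv2.imwrite('pics/w17.png',I)
"
```

```text
clk 15.00 pos [ 562.76 -216.41   18.38] rot [ 3.12  0.01 -1.53] q [-0.37  0.59  1.8  -0.    0.76  1.16] F [ 0.14 -0.87 -0.8 ] op -0.000
cm [0.15 0.17 0.44] twist 0.000
```

View pics/w17.png

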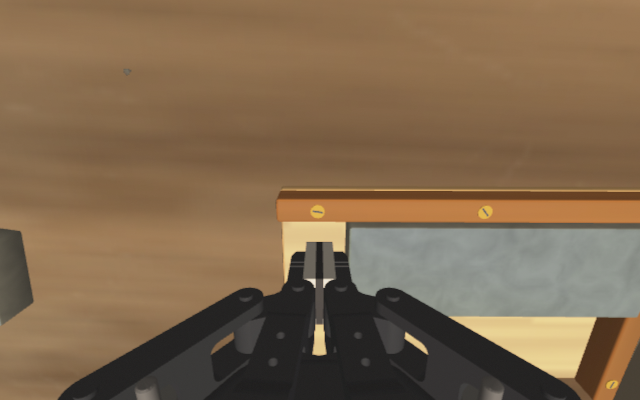

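arm_command:
  plan:
    - {"translation": [0.1,0.1,0.2],"twist": 0,"gripper": 0}
    - {"translation": [0.2,0.1,0.3],"twist": 0,"gripper": 0}
    - {"translation": [0.3,0.1,0.3],"twist": 0,"gripper": 0}
    - {"translation": [0.4,0.1,0.3],"twist": 0,"gripper": 0}
    - {"translation": [0.5,0.1,0.3],"twist": 0,"gripper": 0}

```text
clock: 15.47
eef_pos: [561.7, -218.6, 15.3]
tcp_rot: [3.122, 0.011, -1.527]
contact_force: [2.0, 23.3, 7.8]
opening: 0.002
```

arm_command:
  plan:
    - {"translation": [0.1,0,0],"twist": 0,"gripper": 0}
    - {"translation": [0.2,0,0],"twist": 0,"gripper": 0}
    - {"translation": [0.25,0,0],"twist": 0,"gripper": 0}
    - {"translation": [0.3,0,0],"twist": 0,"gripper": 0}
    - {"translation": [0.35,0,0],"twist": 0,"gripper": 0}

```text
clock: 15.88
eef_pos: [561.6, -218.5, 15.3]
tcp_rot: [3.121, 0.016, -1.528]
contact_force: [2.3, 22.9, 7.0]
opening: -0.0
```

arm_command:
  plan:
    - {"translation": [-0.5,0,0],"twist": 0,"gripper": 0}
    - {"translation": [-1.5,0,0],"twist": 0,"gripper": 0}
    - {"translation": [-2,0,-1],"twist": 0,"gripper": 0}
    - {"translation": [-2,0,-4],"twist": 0,"gripper": 0}
    - {"translation": [-2,0,-7],"twist": 0,"gripper": 0}

```text
clock: 16.3
eef_pos: [561.0, -198.7, 85.7]
tcp_rot: [3.118, 0.017, -1.527]
contact_force: [0.9, -0.7, 0.8]
opening: 0.001
```

arm_command:
  plan:
    - {"translation": [1.5,1,-2],"twist": 0,"gripper": 0}
    - {"translation": [4,2,-4],"twist": 0,"gripper": 0}
    - {"translation": [7,3.5,-6],"twist": 0,"gripper": 0}
    - {"translation": [10,5,-8],"twist": 0,"gripper": 0}
    - {"translation": [11.5,6,-8],"twist": 0,"gripper": 0}

```text
clock: 16.72
eef_pos: [508.9, -321.4, 170.1]
tcp_rot: [3.123, 0.012, -1.527]
contact_force: [1.9, -1.3, 0.5]
opening: 0.0
```

```bash
cat > c.py <<'E'
from m import *
def blk(I,m,rows,cb,cs):
    pass
d(528,-308,12,-1.526)
m=camera_model('wrist');I=grab_frame('wrist');cv2.imwrite('pics/w18.png',I)
import pickle;pickle.dump(m,open('m18.pkl','wb'))
s=grab_frame('side');cv2.imwrite('pics/s18.png',s)
E
python3 c.py
```

```text
clk 16.72 pos [ 508.9  -321.42  170.11] rot [ 3.12  0.01 -1.53] q [-0.57  0.39  1.72 -0.    1.05  0.96] F [ 1.88 -1.26  0.52] op 0.000
cm [-1.07 -2.26 15.79] twist -0.001
```

View pics/w18.png

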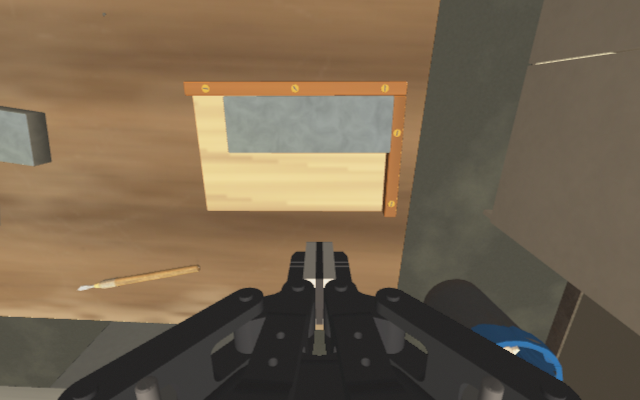

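View pics/s18.png

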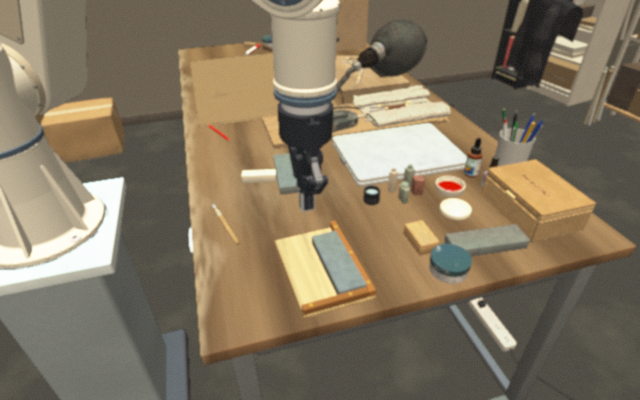

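```bash
python3 - <<'E'
from h import *
import pickle
m=pickle.load(open('m18.pkl','rb'));I=cv2.imread('pics/w18.png')
cv2.imwrite('pics/w18z.png',cv2.resize(I[75:220,180:415],None,fx=3.2,fy=3.2,interpolation=cv2.INTER_CUBIC))
g=cv2.GaussianBlur(cv2.cvtColor(I,cv2.COLOR_BGR2HSV),(3,3),0).astype(float)
def sub(v):
    v=np.abs(np.diff(v));k=int(np.argmax(v));w=v[max(0,k-2):k+3];return max(0,k-2)+(w*np.arange(len(w))).sum()/w.sum()+.5
def hor(r0,r1,c0,c1,ch,z):
    P=np.array([ray(m,c,r0+sub(g[r0:r1,c,ch]),z)[:2] for c in range(c0,c1,4)]);k=np.polyfit(P[:,1],P[:,0],1);return k,(P[:,0]-np.polyval(k,P[:,1])).std()
a=hor(145,162,235,380,1,30);b=hor(203,219,212,378,2,8);f=hor(88,102,235,385,1,30);o=hor(74,90,195,400,1,24)
for n,q in zip(('stone -x','board -x','stone +x/fence','fence outer'),(a,b,f,o)):print(n,'slope %.4f x(-300) %.2f res %.2f'%(q[0][0],np.polyval(q[0],-300),q[1]))
av=np.array([.0437,-.99904])
B=[ray(m,188+sub(g[r,188:208,1]),r,8)[:2]@av for r in range(102,148,2)];S=[ray(m,215+sub(g[r,215:240,1]),r,30)[:2]@av for r in range(102,148,2)]
print('y gap',np.mean(S)-np.mean(B),np.std(S),np.std(B))
E
```

```text
stone -x slope -0.0466 x(-300) 537.36 res 0.04
board -x slope -0.0445 x(-300) 470.09 res 0.07
stone +x/fence slope -0.0443 x(-300) 587.76 res 0.04
fence outer slope -0.0432 x(-300) 600.13 res 0.04
y gap 35.67485162775955 0.04093009109924282 0.15877027706846877
```

View pics/w18z.png

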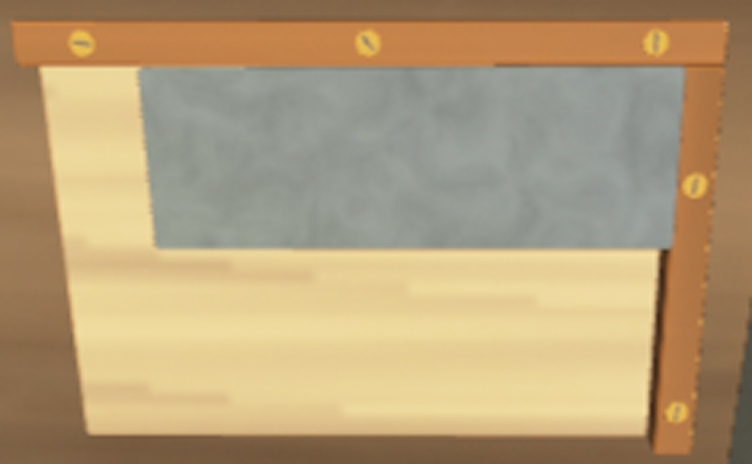

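```bash
python3 - <<'E'
from h import *
t=grab_frame('top');cv2.imwrite('pics/t19.png',t)
m=camera_model('top')
z=cv2.resize(t[175:285,190:330],None,fx=5,fy=5,interpolation=cv2.INTER_CUBIC);cv2.imwrite('pics/t19z.png',z)
a=cv2.imread('pics/top0.png')
# visible parts of lower stone outside where the top stone/shadow was
for c0,c1 in ((203,214),(246,266)):
    x=a[192:228,c0:c1].astype(float);y=t[192:228,c0:c1].astype(float)
    print(cv2.phaseCorrelate(cv2.cvtColor(x.astype('f4'),6),cv2.cvtColor(y.astype('f4'),6)),abs(x-y).mean())
E
```

```text
((0.016668464437781694, -0.05233869092591448), 1.0011287901412558) 25.405723905723907
((-0.14316038449802093, -0.006575410917545099), 0.95594698521826) 25.9125
```

View pics/t19z.png

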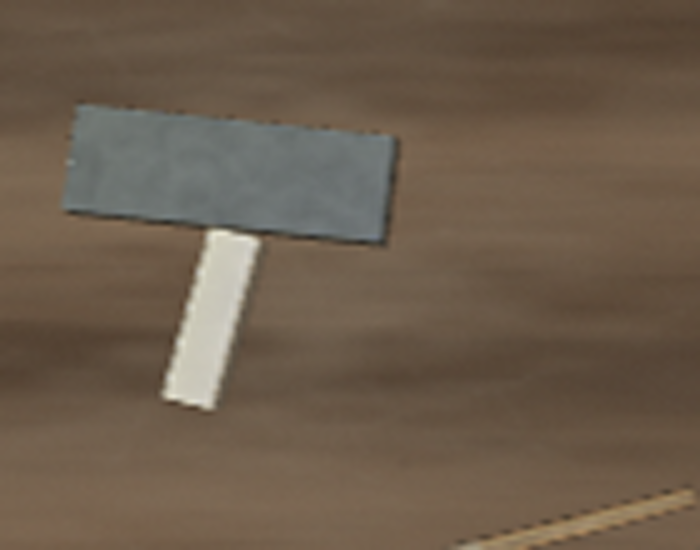

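```bash
python3 -c "
from rig import *
s=sense();print(s['clock'],s['contact_force']);print(job.sign_off())"
```

```text
16.8667 [ 0.23863977  0.1592599  -0.21573807]
the job is handed in; nothing more can be done
None
```

I lifted the top stone straight off the pile and set it down on the board. I then slid it against the short fence, pushed it against the long fence with both fingers, and pressed its free end home. I handed the job in at 16.9 s with the arm clear of everything; no verdict was reported.

**Final wrist-camera measurements:**

| Check | Measured | Fully home |
|---|---|---|
| Stone side to the board's open long edge | 67.3 mm | 67 mm |
| Stone end to the board's open short edge | 35.7 mm | 36 mm |
| Stone angle relative to the long fence | about 0.002 rad | limit 0.025 rad |

- **Seating:** Pushing harder gave rising force with no movement at the long fence (about 12 N) and in the first slide to the short fence (about 15 N). The end press met about 23 N and did not move. I had no direct reading of flatness, but the stone looks flat in the pictures.
- **Lower stone and white stick:** The lower stone shows a shift of under 0.4 mm in the top view. The stick's visible corner is in the same place, to about 1 mm.
- **Loupe, sanding block and graver:** I only checked these by eye. They look undisturbed.

**Disagreements:**
- An earlier reading of the end distance was 34.6 mm, which is why I made the last push.
- The white stick was described as roughly parallel to the lower stone, but it lies across it.
- The top and wrist cameras disagreed by 2 to 4 mm in places, so I relied on the closer wrist views and contact forces.

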